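# Find the indicator lamp with the cracked fixing tongue and scrap it

### The job

One of the four indicator lamps lying lens down on the bench has a fixing tongue with a hairline crack at its root that you cannot see: press each tongue gently halfway along with the closed fingertips, with about 6 N, hold it for about half a second, and judge how far it gives; never press harder than 12 N or it snaps. Pick up the lamp whose tongue gives about three times as far as the others and does not spring all the way back, and set it down gently, still lens down, flat on the floor of the scrap crate (the empty one with the corner posts), then let go. Leave the sound lamps and everything else on the bench where they lie.

Things in the scene. Friction and masses are not known exactly. Their poses are not given: they have to be found in the camera images.
- lamp_1: used side-indicator lamp, lens down: 124 mm (its x) by 48 mm (its y), grey housing 31 mm high over an amber lens, about 0.2 kg. Origin: centre of underside, z up. On its back (x = 17 to 31 mm) a boss 53 mm high carries a springy tongue that runs to -x; a bulb holder 25 mm across, 52 mm high, at x = 46 mm. Lift it by the housing, across its width at x = 0, 18 to 28 mm up
- tongue_1: fixing tongue of lamp_1: grey plastic cantilever strip 80 x 14 x 3 mm with a small catch on top of its free end. Origin: its root on the boss, mid-thickness, 50 mm above the bench; it runs along its own -x, 15 mm or more of air under it. It bottoms after about 10 mm of give halfway along and may snap above 12 N
- lamp_2: another lamp of the same kind; shape, axes and grip as lamp_1
- tongue_2: fixing tongue of lamp_2, like tongue_1. At rest the tongues slope up to 3 degrees either way, sound or cracked alike: only the give under load tells
- lamp_3: another lamp of the same kind; shape, axes and grip as lamp_1
- tongue_3: fixing tongue of lamp_3, like tongue_1. The crack cannot be seen
- lamp_4: another lamp of the same kind; shape, axes and grip as lamp_1
- tongue_4: fixing tongue of lamp_4, like tongue_1. The crack cannot be seen
- mid_1 (a point): the point halfway along tongue_1 (40 mm from its root), on its top face: where to press; about 52 mm above the bench, a few mm more or less with the slope. Pressed there with 6 N a sound tongue gives 1.3 to 2 mm, a cracked one about 6 mm
- mid_2 (a point): the point halfway along tongue_2 (40 mm from its root), on its top face: where to press; about 52 mm above the bench, a few mm more or less with the slope. Pressed there with 6 N a sound tongue gives 1.3 to 2 mm, a cracked one about 6 mm
- mid_3 (a point): the point halfway along tongue_3 (40 mm from its root), on its top face: where to press; about 52 mm above the bench, a few mm more or less with the slope. Pressed there with 6 N a sound tongue gives 1.3 to 2 mm, a cracked one about 6 mm
- mid_4 (a point): the point halfway along tongue_4 (40 mm from its root), on its top face: where to press; about 52 mm above the bench, a few mm more or less with the slope. Pressed there with 6 N a sound tongue gives 1.3 to 2 mm, a cracked one about 6 mm
- end_1 (a point): the free end of tongue_1 (80 mm from its root), on the strip's top face; it moves twice as far as mid_1. A sound tongue springs right back after the press, a cracked one stays 4 to 5 mm lower here
- end_2 (a point): the free end of tongue_2 (80 mm from its root), on the strip's top face; it moves twice as far as mid_2. A sound tongue springs right back after the press, a cracked one stays 4 to 5 mm lower here
- end_3 (a point): the free end of tongue_3 (80 mm from its root), on the strip's top face; it moves twice as far as mid_3. A sound tongue springs right back after the press, a cracked one stays 4 to 5 mm lower here
- end_4 (a point): the free end of tongue_4 (80 mm from its root), on the strip's top face; it moves twice as far as mid_4. A sound tongue springs right back after the press, a cracked one stays 4 to 5 mm lower here
- scrap_crate: the scrap crate: empty black lattice crate, 250 mm (its x) by 190 mm (its y), walls 60 mm high all round and 6 mm thick, a square stacking post 95 mm high in each corner; origin: centre of its underside, floor 5 mm thick. Fixed to the bench
- stock_crate: the stock crate: the same size but without corner posts, its front wall (at -x) only 26 mm high, a loose lens and a brush in it; origin: centre of its underside. Fixed. Not used in this job
- red_lens: red lens 91 x 56 x 14 mm in the stock crate; a bystander, to be left alone
- screwdriver: black-handled screwdriver 170 mm long, lying between the lamps; a bystander, to be left alone
- flasher_can: small aluminium flasher relay, 34 mm across and 40 mm high, standing between the lamps; origin: centre of its underside; a bystander, to be left alone
- brush: wooden brush 200 mm long, lying in the stock crate; a bystander, to be left alone
- bulb_jar: glass jar 64 mm across, 85 mm high, beyond the lamps; a bystander, to be left alone
- meter: yellow multimeter 150 x 78 x 36 mm, beyond the lamps; a bystander, to be left alone
Mind the look-alikes: they are no part of the job. What is shaped like the lamp_4 but red is not meant.

How it is judged:
By the outcome, as a careful person would: the job done as asked, in the order asked, and still so for the second after the job is handed in, with the robot touching nothing.
It also fails if it takes over 69 s, if anything falls off the work surface, if the arm or the gripper's body presses on something with over 40 N, if the wrist force passes 120 N, or if a joint passes its speed limit or range.

### The arm

A 6-joint arm with a two-finger parallel gripper is mounted at the origin on the work surface. World frame = base frame: x ahead of the robot, y to its left, z up, the work surface at z = 0. Lengths are in m, angles in degrees, forces in N, time in s.
With the tool pointing down it reaches from about 0.375 to 0.9 m from the base axis. Payload 3.1 kg.
Tool frame: the origin (TCP) lies on the centre line of the jaws, within the pads' length; the fingertips stand 25 mm ahead of it and the grasp point (between the pads) lies 6 mm ahead of it; z points along the fingers, y is the line along which they close (so a half turn about z gives the same grasp; the last joint's range is limited). The gripper opens to 87 mm and grips with 3 to 60 N. Pads are 19 mm wide; open, the fingers measure 117 mm over their backs; the gripper's body (75 mm by 190 mm) begins 51 mm behind the grasp point.
Start: joints at [60.934, 30.224, 82.088, -0, 67.689, -10.227], TCP at [0.202, 0.592, 0.248] pointing down, gripper open.
Joint ranges: [-176.69, 176.69], [-43.24, 126.21], [12.49, 139.97], [-82, 262], [0, 151.66], [-163.58, 163.58]. Speed limits (degrees/s): [159.86, 159.86, 180, 180, 180, 180].

### API

Orientations are given as a 3x3 rotation matrix whose columns are the frame's x, y, z axes.
In Python, from rig import read_state, capture, camera_params, hand_in gives the robot as it stands.
- The arm moves only by the tool apply_moves, never from a script. Its argument "rows" is a list of rows, each an object of numbers: "x", "y", "z": the shift along the tool's x, y, z in mm; "rx", "ry", "rz": the turn, a rotation vector about the tool's x, y, z in units of 6 degrees (1.0 is 6 degrees); "claw": the closure in counts, from 0 (fully open) to 255 (shut). A call has 1 to 10 rows; each row is the pose to reach, as a shift and turn from the pose commanded when the call began, along the tool's axes at that moment; what a row does not reach only later rows make up. A row lasts 1/8 s, in which the tool goes at most 62.5 mm and 10.7 degrees, less where a joint would pass 70% of its speed; a pose out of reach is approached as far as the arm can. A call with a gripper value outside its range is refused whole. The fingers move at their own pace and stop on an object; the grip force is fixed at half the most. Time passes only in rows, so rows that repeat a pose let the fingers close. It gives the time, the measured TCP pose, the force, the opening and the grip force at its end, in the units of the state.
- read_state(): the state, without advancing time (a new reading comes with each control period).
- capture(name): name is "scene" or "top" or "wrist"; returns (picture, depth): 384x512x3 uint8, red, green, blue; 384x512 float32, m along the optical axis (not along the pixel's ray), 0 where there is no reading.
- camera_params(name): a dict with "fx", "fy", "cx", "cy" (pixels), "xyz" and "orientation" of the camera in the world. Camera axes: x right, y up, looking along -z (the intrinsics and any distortion apply to the point x, -y, -z); pixel columns grow to the right and rows downward; lengths in m; the calibration is good to about 2 mm. A picture is of the moment at which its call begins: read the wrist's pose just before it. camera_params takes no time and is no camera call; for the wrist camera it gives the pose at the moment of the call.
- hand_in(): hands the job in; it is judged then, once.
The state is a dict: "time_s": time; "joint_positions": joint angles; "qvel": joint speeds; "tau": joint torques, N m; "position": TCP position; "tcp_rot": TCP orientation; "force": force on the tool from outside, world axes, zero at the start; "moment": the same for the moment, N m; "opening": opening from 0.0 (shut) to 1.0 (fully open); "grasp_force": force on a finger pad.
Only numpy, scipy, OpenCV 4.12 (cv2) and the standard library are available. Lean on these libraries where they do the work, as an engineer would, in place of code of your own. Each camera call takes 0.05 s, during which the arm holds its last target. There are 200 camera calls.

## Working session

There is one attempt and no reset: what is moved stays moved. The work goes in short steps, Python scripts to look and compute and a tool call to move; the robot and the scene stay as the last step left them, time stands still between calls to the robot, and variables do not carry over. Pictures are saved under pics/ and viewed, at most 10 in all, crops included, and the job is handed in when it is done.

Besides the shell and the picture viewer there is one more tool, called after "Emit:" as name([rows], argument=value, ...), one row to a line, values as JSON. apply_moves: Moves the arm, as the interface text tells. Its arguments: {"type":"object","properties":{"rows":{"type":"array"}},"required":["rows"]}

```bash
mkdir -p pics; ls; python3 - <<'E'
from rig import *
import cv2,numpy as np
s=read_state();print(s)
for n in("top","scene"):
    p,d=capture(n);cv2.imwrite(f"pics/{n}0.png",p[:,:,::-1]);np.savez(f"{n}0.npz",p=p,d=d);c=camera_params(n);print(n,c);np.save(f"{n}cam.npy",c,allow_pickle=True)
a=cv2.imread("pics/top0.png");cv2.imwrite("pics/top0b.png",cv2.resize(a,(800,600)))
E
```

```text
pics
{'time_s': 0.0, 'joint_positions': array([ 6.09333857e+01,  3.02786073e+01,  8.21549250e+01,  2.13843106e-03,
        6.76870604e+01, -1.02285460e+01]), 'qvel': array([-0.0927165 ,  0.08136713, -0.02338201,  0.09308719,  0.11320069,
        0.03982578]), 'tau': array([ 1.96472394e-05, -4.40039492e+01, -1.76595175e+01,  6.32483256e-02,
        5.80889569e-02, -1.73126941e-04]), 'position': array([0.20146189, 0.59094913, 0.24658351]), 'tcp_rot': array([[-9.46430131e-01,  3.22906952e-01, -1.05271637e-03],
       [ 3.22908410e-01,  9.46428463e-01, -1.82288330e-03],
       [ 4.07699041e-04, -2.06516265e-03, -9.99997784e-01]]), 'force': array([ 0.69872191,  0.70157909, -0.54955422]), 'moment': array([ 0.02210352, -0.00509232,  0.03679805]), 'grasp_force': 0.0, 'opening': 1.000253481929145}
top {'fx': 422.9912871668818, 'fy': 422.9912871668818, 'cx': 257.2059287410847, 'cy': 196.2134561754159, 'xyz': array([0.21876188, 0.00399456, 1.35218164]), 'orientation': array([[ 5.29015551e-04,  9.73680008e-01, -2.27918762e-01],
       [-9.99992488e-01,  1.39027876e-03,  3.61828508e-03],
       [ 3.83992246e-03,  2.27915136e-01,  9.73673429e-01]])}
scene {'fx': 348.47837529871424, 'fy': 348.47837529871424, 'cx': 253.228425044289, 'cy': 191.2651043534813, 'xyz': array([ 0.99150744, -0.50304011,  0.65495149]), 'orientation': array([[ 0.73565942, -0.44454716,  0.5110607 ],
       [ 0.6773453 ,  0.4795523 , -0.55788254],
       [ 0.00292477,  0.75657611,  0.6538991 ]])}
```

View pics/top0b.png

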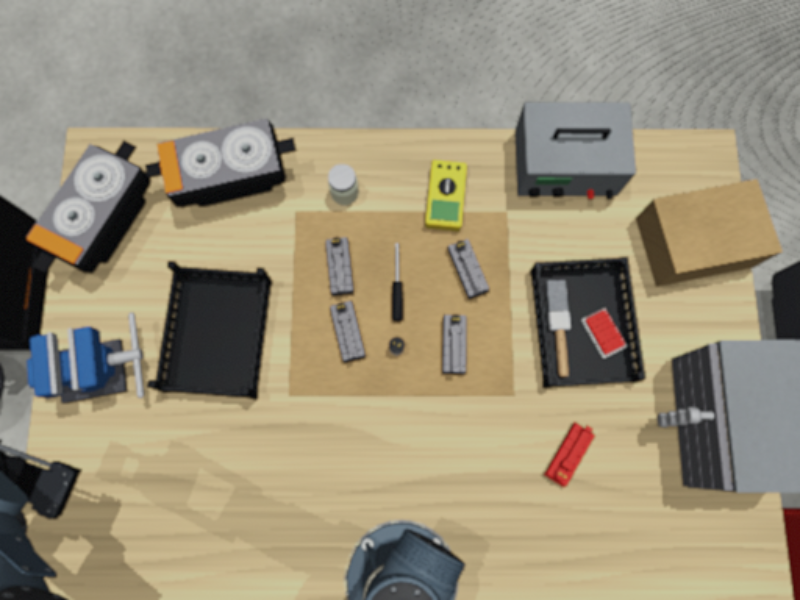

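View pics/scene0.png

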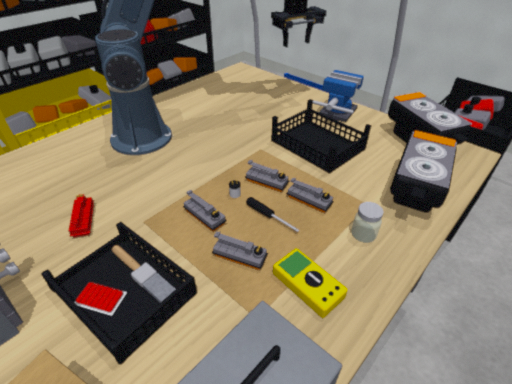

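The top view (800x600) shows four grey lamps: A (340,265), B (347,332), C (468,268) and D (454,344). The brass bulb-holder end of each points up in the image, which is +x. The scrap crate with corner posts is at (215,330). The red look-alike at (570,455) isn't part of the job.

```bash
cat >h.py <<'E'
import numpy as np,cv2
from rig import *
def cloud(c,d):
    v,u=np.mgrid[:d.shape[0],:d.shape[1]]
    P=np.stack([(u-c['cx'])/c['fx']*d,-(v-c['cy'])/c['fy']*d,-d],-1)
    return P@np.array(c['orientation']).T+c['xyz']
def blobs(W,d,lo,hi,box,mn=30):
    m=(d>0)&(W[...,2]>lo)&(W[...,2]<hi)&(W[...,0]>box[0])&(W[...,0]<box[1])&(W[...,1]>box[2])&(W[...,1]<box[3])
    n,l,st,ct=cv2.connectedComponentsWithStats(m.astype(np.uint8),connectivity=4)
    for i in range(1,n):
        if st[i,4]<mn: continue
        Q=W[l==i]; r=cv2.minAreaRect((Q[:,:2]*1000).astype(np.float32))
        yield i,l==i,Q,r,ct[i]
E
python3 - <<'E'
from h import *
z=np.load('top0.npz');c=np.load('topcam.npy',allow_pickle=True).item()
W=cloud(c,z['d'])
for lo in(.015,.042):
  for i,m,Q,r,ct in blobs(W,z['d'],lo,.07,(.3,.75,-.3,.3),8): print(lo,ct.round(),len(Q),np.round(r[0]),np.round(r[1]),round(r[2],1),'z',Q[:,2].min().round(3),np.percentile(Q[:,2],[50,90]).round(3))
for i,m,Q,r,ct in blobs(W,z['d'],.03,.12,(.2,.75,.2,.6),30): print('crate',ct.round(),len(Q),np.round(r[0]),np.round(r[1]),round(r[2],1),Q[:,2].max())
m=z['d'][300:,:];print(W[200,256],W[210,135])
print(camera_params('wrist'))
E
```

```text
0.015 [284. 138.] 358 [727. -90.] [78. 52.] 84.2 z 0.015 [0.036 0.039]
0.015 [217. 170.] 528 [617. 130.] [121.  47.] 7.2 z 0.015 [0.033 0.052]
0.015 [299. 172.] 536 [ 612. -139.] [123.  48.] 21.1 z 0.015 [0.032 0.054]
0.015 [254. 159.] 9 [658.  11.] [21.  3.] 0.2 z 0.015 [0.016 0.02 ]
0.015 [347. 206.] 400 [ 491. -293.] [254.  29.] 3.7 z 0.015 [0.057 0.062]
0.015 [166. 214.] 361 [467. 284.] [253.  28.] 0.2 z 0.015 [0.057 0.063]
0.015 [254. 193.] 190 [545.   8.] [89. 23.] 0.2 z 0.016 [0.023 0.027]
0.015 [222. 212.] 551 [478. 111.] [123.  47.] 14.6 z 0.016 [0.032 0.054]
0.015 [291. 220.] 560 [ 452. -107.] [ 47. 119.] 88.8 z 0.015 [0.032 0.052]
0.015 [254. 221.] 94 [447.  11.] [30. 28.] 0.4 z 0.018 [0.039 0.043]
0.042 [216. 168.] 173 [616. 129.] [117.  22.] 9.7 z 0.043 [0.05  0.054]
0.042 [295. 157.] 30 [ 655. -123.] [19. 16.] 68.8 z 0.042 [0.048 0.052]
0.042 [302. 172.] 133 [ 598. -143.] [91. 22.] 17.8 z 0.045 [0.053 0.058]
0.042 [348. 206.] 286 [ 490. -286.] [254.  27.] 0.3 z 0.042 [0.059 0.062]
0.042 [165. 214.] 250 [466. 289.] [ 16. 251.] 85.6 z 0.042 [0.059 0.063]
0.042 [218. 197.]
[... 250 characters left out ...]
[0.043 0.047]
crate [ 76. 140.] 492 [693. 577.] [ 20. 132.] 63.5 0.11995498199276766
crate [124. 126.] 265 [743. 419.] [ 13. 101.] 13.0 0.11982927742466343
crate [133. 210.] 1232 [474. 378.] [196. 255.] 85.6 0.10019980565728281
crate [ 77. 229.] 576 [417. 550.] [168.  89.] 6.7 0.11981345533305987
[0.51721941 0.00293281 0.02366437] [ 4.88722127e-01  3.96811895e-01 -4.52720988e-04]
{'fx': 332.36105567544166, 'fy': 332.36105567544166, 'cx': 250.22874991192552, 'cy': 190.69528563364773, 'xyz': array([0.13254481, 0.61559433, 0.38359067]), 'orientation': array([[ 0.32262643, -0.91219689, -0.25260449],
       [ 0.94652453,  0.3103967 ,  0.08800685],
       [-0.00187197, -0.26748968,  0.96355891]])}
```

Each lamp footprint measures about 122x47 mm, which matches the spec. The crate measures 255x196 with posts about 100 mm high. I'll write a planning helper and then move.

```bash
cat >>h.py <<'E'
from scipy.spatial.transform import Rotation as Ro
L=dict(A=(617,130,7.2),B=(478,111,14.6),C=(612,-139,21.1),D=(452,-107,-1.2))
def mid(k):
    x,y,a=L[k];t=np.radians(a);return x-23*np.cos(t),y-23*np.sin(t),a+180
def plan(x,y,z,head,s=None,p=None,R=None):
    """from pose (mm) to world target mm / heading of tool x; prints tool-frame shift and turn"""
    if p is None: s=read_state();p=s['position']*1000;R=s['tcp_rot']
    t=np.radians(head);T=np.array([[np.cos(t),np.sin(t),0],[np.sin(t),-np.cos(t),0],[0,0,-1]])
    sh=R.T@(np.array([x,y,z])-p);rv=np.degrees(Ro.from_matrix(R.T@T).as_rotvec())/6
    print('shift',sh.round(1),'turn',rv.round(2));return np.array([x,y,z]),T
E
python3 - <<'E'
from h import *
s=None;p=R=None
x=mid('A');print(x);p,R=plan(x[0],x[1],100,x[2])
for k in'BDC':
    x=mid(k);print(k,x);p,R=plan(x[0],x[1],100,x[2],None,p,R)
E
```

```text
(np.float64(594.181361869767), np.float64(127.117335628021), 187.2)
shift [-521.5 -311.9  147.1] turn [-0.02 -0.01 -4.34]
B (np.float64(455.7426890789147), np.float64(105.20240476040838), 194.6)
shift [140.1  -4.4   0. ] turn [ 0.    0.   -1.23]
D (np.float64(429.00504428007855), np.float64(-106.51832434268279), 178.8)
shift [  79.2 -198.1    0. ] turn [0.   0.   2.63]
C (np.float64(590.5420686990137), np.float64(-147.27992658676118), 201.1)
shift [-162.4  -37.4    0. ] turn [ 0.    0.   -3.72]
```

Emit:
apply_moves([
  {"x": -52,"y": -31,"z": 0,"rz": -0.5,"claw": 255},
  {"x": -104,"y": -62,"z": 0,"rz": -1,"claw": 255},
  {"x": -156,"y": -93,"z": 0,"rz": -1.5,"claw": 255},
  {"x": -208,"y": -124,"z": 10,"rz": -2,"claw": 255},
  {"x": -260,"y": -155,"z": 20,"rz": -2.5,"claw": 255},
  {"x": -312,"y": -186,"z": 40,"rz": -3,"claw": 255},
  {"x": -364,"y": -217,"z": 60,"rz": -3.5,"claw": 255},
  {"x": -416,"y": -248,"z": 80,"rz": -4,"claw": 255},
  {"x": -468,"y": -280,"z": 80,"rz": -4.34,"claw": 255},
  {"x": -521,"y": -312,"z": 80,"rz": -4.34,"claw": 255},
])

```text
validation failed for argument at $.ro...
```

```bash
python3 - <<'E'
from h import *
x=mid('A');plan(x[0],x[1],90,x[2])
c=camera_params('wrist');p,d=capture('wrist');W=cloud(c,d)
for lo in (.015,.042):
  for i,m,Q,r,ct in blobs(W,d,lo,.07,(.3,.75,-.3,.25),60): print(lo,ct.round(),len(Q),np.round(r[0],1),np.round(r[1]),round(r[2],1),np.percentile(Q[:,2],[50,90]).round(3))
cv2.imwrite('pics/w1.png',p[:,:,::-1])
E
```

```text
shift [-521.5 -311.9  157.1] turn [-0.02 -0.01 -4.34]
```

View pics/w1.png

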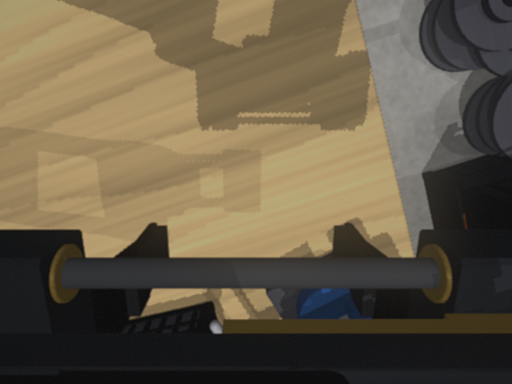

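The move was refused, so that wrist picture only shows bare bench, with the fingers at the bottom of the frame. I'll retry with every key filled in.

Emit:
apply_moves([
  {"x": -52,"y": -31,"z": 0,"rx": 0,"ry": 0,"rz": -0.5,"claw": 255},
  {"x": -104,"y": -62,"z": 0,"rx": 0,"ry": 0,"rz": -1,"claw": 255},
  {"x": -156,"y": -93,"z": 0,"rx": 0,"ry": 0,"rz": -1.5,"claw": 255},
  {"x": -208,"y": -124,"z": 10,"rx": 0,"ry": 0,"rz": -2,"claw": 255},
  {"x": -260,"y": -155,"z": 20,"rx": 0,"ry": 0,"rz": -2.5,"claw": 255},
  {"x": -312,"y": -186,"z": 40,"rx": 0,"ry": 0,"rz": -3,"claw": 255},
  {"x": -364,"y": -217,"z": 60,"rx": 0,"ry": 0,"rz": -3.5,"claw": 255},
  {"x": -416,"y": -248,"z": 80,"rx": 0,"ry": 0,"rz": -4,"claw": 255},
  {"x": -468,"y": -280,"z": 80,"rx": 0,"ry": 0,"rz": -4.34,"claw": 255},
  {"x": -521,"y": -312,"z": 80,"rx": 0,"ry": 0,"rz": -4.34,"claw": 255},
])

```text
time_s: 1.4
position: [0.5939, 0.1274, 0.1667]
tcp_rot: [[-0.992, -0.125, -0.001], [-0.125, 0.992, 0.0], [0.001, 0.0, -1.0]]
force: [0.8, 0.5, -0.0]
opening: 0.02
grasp_force: 0.0
```

```bash
python3 - <<'E'
from h import *
c=camera_params('wrist');p,d=capture('wrist');W=cloud(c,d)
for lo in (.015,.042):
  for i,m,Q,r,ct in blobs(W,d,lo,.07,(.3,.75,-.3,.25),60): print(lo,ct.round(),len(Q),np.round(r[0],1),np.round(r[1]),round(r[2],1),np.percentile(Q[:,2],[50,90]).round(3))
E
```

```text
0.015 [124.   2.] 151 [463.8  15.9] [ 4. 17.] 20.5 [0.023 0.032]
0.015 [249.  60.] 7314 [495.3 115.5] [94. 47.] 14.1 [0.031 0.053]
0.015 [118. 112.] 3220 [566.7  10.1] [ 25. 127.] 89.9 [0.023 0.025]
0.015 [250. 186.] 4407 [602.5 129.5] [89. 47.] 7.7 [0.031 0.051]
0.015 [ 26. 305.] 1675 [730.7 -67.6] [38. 38.] 89.9 [0.036 0.038]
0.042 [248.  45.] 1946 [485.6 114.6] [57. 22.] 9.8 [0.053 0.054]
0.042 [255. 105.] 601 [525.7 123.2] [20. 20.] 7.1 [0.047 0.051]
0.042 [250. 191.] 1440 [602.6 128.8] [89. 14.] 6.8 [0.05  0.053]
```

Emit:
apply_moves([
  {"x": 0,"y": 0,"z": 50,"rx": 0,"ry": 0,"rz": 0,"claw": 255},
  {"x": 0,"y": 0,"z": 80,"rx": 0,"ry": 0,"rz": 0,"claw": 255},
  {"x": 0,"y": 0,"z": 80,"rx": 0,"ry": 0,"rz": 0,"claw": 255},
  {"x": 0,"y": 0,"z": 80,"rx": 0,"ry": 0,"rz": 0,"claw": 255},
])

```text
time_s: 1.95
position: [0.5938, 0.1295, 0.0884]
tcp_rot: [[-0.992, -0.126, 0.002], [-0.126, 0.992, 0.0], [-0.002, -0.0, -1.0]]
force: [0.1, 0.1, 0.2]
opening: 0.004
grasp_force: 0.0
```

Emit:
apply_moves([
  {"x": 0,"y": 0,"z": 7,"rx": 0,"ry": 0,"rz": 0,"claw": 255},
  {"x": 0,"y": 0,"z": 10,"rx": 0,"ry": 0,"rz": 0,"claw": 255},
  {"x": 0,"y": 0,"z": 10,"rx": 0,"ry": 0,"rz": 0,"claw": 255},
])

```text
time_s: 2.33
position: [0.5931, 0.1293, 0.0778]
tcp_rot: [[-0.992, -0.126, 0.0], [-0.126, 0.992, -0.0], [-0.0, -0.0, -1.0]]
force: [-0.2, 0.0, 0.0]
opening: 0.007
grasp_force: 0.0
```

Emit:
apply_moves([
  {"x": 0,"y": 0,"z": 1,"rx": 0,"ry": 0,"rz": 0,"claw": 255},
  {"x": 0,"y": 0,"z": 1,"rx": 0,"ry": 0,"rz": 0,"claw": 255},
])

```text
time_s: 2.58
position: [0.5931, 0.1292, 0.0766]
tcp_rot: [[-0.992, -0.125, -0.0], [-0.125, 0.992, 0.0], [0.0, 0.0, -1.0]]
force: [-1.1, 0.3, -0.1]
opening: 0.002
grasp_force: 0.0
```

Emit:
apply_moves([
  {"x": 0,"y": 0,"z": 1,"rx": 0,"ry": 0,"rz": 0,"claw": 255},
  {"x": 0,"y": 0,"z": 1,"rx": 0,"ry": 0,"rz": 0,"claw": 255},
])

```text
time_s: 2.82
position: [0.5932, 0.1292, 0.0756]
tcp_rot: [[-0.992, -0.125, 0.0], [-0.125, 0.992, 0.0], [-0.0, -0.0, -1.0]]
force: [0.6, -0.9, 0.8]
opening: 0.006
grasp_force: 0.2
```

Emit:
apply_moves([
  {"x": 0,"y": 0,"z": 1,"rx": 0,"ry": 0,"rz": 0,"claw": 255},
  {"x": 0,"y": 0,"z": 1,"rx": 0,"ry": 0,"rz": 0,"claw": 255},
])

```text
time_s: 3.08
position: [0.5932, 0.1292, 0.0749]
tcp_rot: [[-0.992, -0.125, 0.0], [-0.125, 0.992, -0.0], [-0.0, -0.0, -1.0]]
force: [-0.7, -0.1, 2.5]
opening: 0.006
grasp_force: 1.5
```

Emit:
apply_moves([
  {"x": 0,"y": 0,"z": 1,"rx": 0,"ry": 0,"rz": 0,"claw": 255},
  {"x": 0,"y": 0,"z": 1,"rx": 0,"ry": 0,"rz": 0,"claw": 255},
])

```text
time_s: 3.32
position: [0.5933, 0.1292, 0.0741]
tcp_rot: [[-0.992, -0.125, 0.001], [-0.125, 0.992, -0.0], [-0.001, -0.0, -1.0]]
force: [-1.1, 0.1, 5.6]
opening: 0.004
grasp_force: 3.0
```

Emit:
apply_moves([
  {"x": 0,"y": 0,"z": 0.2,"rx": 0,"ry": 0,"rz": 0,"claw": 255},
  {"x": 0,"y": 0,"z": 0.2,"rx": 0,"ry": 0,"rz": 0,"claw": 255},
  {"x": 0,"y": 0,"z": 0.2,"rx": 0,"ry": 0,"rz": 0,"claw": 255},
  {"x": 0,"y": 0,"z": 0.2,"rx": 0,"ry": 0,"rz": 0,"claw": 255},
])

```text
time_s: 3.82
position: [0.5933, 0.1292, 0.074]
tcp_rot: [[-0.992, -0.125, 0.001], [-0.125, 0.992, -0.0], [-0.001, -0.0, -1.0]]
force: [-1.2, 0.3, 6.9]
opening: 0.008
grasp_force: 3.2
```

```bash
python3 - <<'E'
from h import *
print(read_state()['force'],read_state()['position'])
x=mid('B');plan(x[0],x[1],88,x[2])
E
```

```text
[-1.2340596   0.29320198  6.93544922] [0.59327201 0.12920746 0.07404219]
shift [139.4  -6.6 -14. ] turn [-0.    0.01 -1.23]
```

A is sound: about 1.6 mm of give at 6.5 N. B is next.

Emit:
apply_moves([
  {"x": 0,"y": 0,"z": -30,"rx": 0,"ry": 0,"rz": 0,"claw": 255},
  {"x": 47,"y": -2,"z": -30,"rx": 0,"ry": 0,"rz": -0.4,"claw": 255},
  {"x": 93,"y": -4,"z": -30,"rx": 0,"ry": 0,"rz": -0.8,"claw": 255},
  {"x": 139.5,"y": -6.5,"z": -30,"rx": 0,"ry": 0,"rz": -1.23,"claw": 255},
  {"x": 139.5,"y": -6.5,"z": -16,"rx": 0,"ry": 0,"rz": -1.23,"claw": 255},
  {"x": 139.5,"y": -6.5,"z": -12,"rx": 0,"ry": 0,"rz": -1.23,"claw": 255},
  {"x": 139.5,"y": -6.5,"z": -12,"rx": 0,"ry": 0,"rz": -1.23,"claw": 255},
])

```text
time_s: 4.7
position: [0.4573, 0.1053, 0.0849]
tcp_rot: [[-0.968, -0.252, 0.001], [-0.252, 0.968, 0.0], [-0.001, -0.0, -1.0]]
force: [-0.4, -0.2, 0.1]
opening: 0.003
grasp_force: 0.0
```

Emit:
apply_moves([
  {"x": 0,"y": 0,"z": 2,"rx": 0,"ry": 0,"rz": 0,"claw": 255},
  {"x": 0,"y": 0,"z": 3,"rx": 0,"ry": 0,"rz": 0,"claw": 255},
  {"x": 0,"y": 0,"z": 3,"rx": 0,"ry": 0,"rz": 0,"claw": 255},
])

```text
time_s: 5.08
position: [0.4557, 0.1053, 0.0823]
tcp_rot: [[-0.968, -0.252, 0.0], [-0.252, 0.968, 0.0], [-0.0, -0.0, -1.0]]
force: [-0.4, 0.1, -0.2]
opening: 0.004
grasp_force: 0.0
```

Emit:
apply_moves([
  {"x": 0,"y": 0,"z": 1,"rx": 0,"ry": 0,"rz": 0,"claw": 255},
  {"x": 0,"y": 0,"z": 1,"rx": 0,"ry": 0,"rz": 0,"claw": 255},
])

```text
time_s: 5.32
position: [0.4555, 0.1053, 0.0814]
tcp_rot: [[-0.968, -0.252, 0.0], [-0.252, 0.968, 0.0], [-0.0, 0.0, -1.0]]
force: [-0.7, -0.1, 0.4]
opening: 0.007
grasp_force: 0.0
```

Emit:
apply_moves([
  {"x": 0,"y": 0,"z": 1,"rx": 0,"ry": 0,"rz": 0,"claw": 255},
  {"x": 0,"y": 0,"z": 1,"rx": 0,"ry": 0,"rz": 0,"claw": 255},
])

```text
time_s: 5.58
position: [0.4555, 0.1052, 0.0803]
tcp_rot: [[-0.968, -0.252, -0.0], [-0.252, 0.968, -0.0], [0.0, 0.0, -1.0]]
force: [0.1, -0.4, 0.5]
opening: 0.006
grasp_force: 0.0
```

Emit:
apply_moves([
  {"x": 0,"y": 0,"z": 1,"rx": 0,"ry": 0,"rz": 0,"claw": 255},
  {"x": 0,"y": 0,"z": 1,"rx": 0,"ry": 0,"rz": 0,"claw": 255},
])

```text
time_s: 5.82
position: [0.4555, 0.1052, 0.0794]
tcp_rot: [[-0.968, -0.252, -0.0], [-0.252, 0.968, 0.0], [0.0, 0.0, -1.0]]
force: [-0.7, -0.4, 0.7]
opening: 0.008
grasp_force: 0.6
```

Emit:
apply_moves([
  {"x": 0,"y": 0,"z": 1,"rx": 0,"ry": 0,"rz": 0,"claw": 255},
  {"x": 0,"y": 0,"z": 1,"rx": 0,"ry": 0,"rz": 0,"claw": 255},
])

```text
time_s: 6.08
position: [0.4555, 0.1052, 0.0784]
tcp_rot: [[-0.968, -0.252, -0.0], [-0.252, 0.968, -0.0], [0.0, 0.0, -1.0]]
force: [-0.6, -0.3, 2.7]
opening: 0.009
grasp_force: 1.5
```

Emit:
apply_moves([
  {"x": 0,"y": 0,"z": 1,"rx": 0,"ry": 0,"rz": 0,"claw": 255},
  {"x": 0,"y": 0,"z": 1,"rx": 0,"ry": 0,"rz": 0,"claw": 255},
])

```text
time_s: 6.32
position: [0.4554, 0.1052, 0.0775]
tcp_rot: [[-0.968, -0.252, -0.0], [-0.252, 0.968, -0.0], [0.0, -0.0, -1.0]]
force: [-1.2, -0.4, 6.4]
opening: 0.005
grasp_force: 2.7
```

Emit:
apply_moves([
  {"x": 0,"y": 0,"z": 0.5,"rx": 0,"ry": 0,"rz": 0,"claw": 255},
  {"x": 0,"y": 0,"z": 0.5,"rx": 0,"ry": 0,"rz": 0,"claw": 255},
  {"x": 0,"y": 0,"z": 0.5,"rx": 0,"ry": 0,"rz": 0,"claw": 255},
])

```text
time_s: 6.7
position: [0.4554, 0.1052, 0.0772]
tcp_rot: [[-0.968, -0.252, 0.0], [-0.252, 0.968, -0.0], [-0.0, -0.0, -1.0]]
force: [-0.9, -0.2, 6.2]
opening: 0.004
grasp_force: 3.5
```

B is sound too: about 2 mm at 6.3 N. D is next.

Emit:
apply_moves([
  {"x": 0,"y": 0,"z": -30,"rx": 0,"ry": 0,"rz": 0,"claw": 255},
  {"x": 16,"y": -40,"z": -30,"rx": 0,"ry": 0,"rz": 0.6,"claw": 255},
  {"x": 32,"y": -80,"z": -30,"rx": 0,"ry": 0,"rz": 1.2,"claw": 255},
  {"x": 48,"y": -120,"z": -30,"rx": 0,"ry": 0,"rz": 1.8,"claw": 255},
  {"x": 64,"y": -160,"z": -30,"rx": 0,"ry": 0,"rz": 2.3,"claw": 255},
  {"x": 79,"y": -198,"z": -30,"rx": 0,"ry": 0,"rz": 2.63,"claw": 255},
  {"x": 79,"y": -198,"z": -12,"rx": 0,"ry": 0,"rz": 2.63,"claw": 255},
  {"x": 79,"y": -198,"z": -7,"rx": 0,"ry": 0,"rz": 2.63,"claw": 255},
  {"x": 79,"y": -198,"z": -5,"rx": 0,"ry": 0,"rz": 2.63,"claw": 255},
  {"x": 79,"y": -198,"z": -5,"rx": 0,"ry": 0,"rz": 2.63,"claw": 255},
])

```text
time_s: 7.95
position: [0.429, -0.1057, 0.0819]
tcp_rot: [[-1.0, 0.02, -0.0], [0.02, 1.0, 0.0], [0.0, 0.0, -1.0]]
force: [-0.2, 0.0, 0.7]
opening: 0.006
grasp_force: 0.0
```

Emit:
apply_moves([
  {"x": 0,"y": 0,"z": 1,"rx": 0,"ry": 0,"rz": 0,"claw": 255},
  {"x": 0,"y": 0,"z": 1,"rx": 0,"ry": 0,"rz": 0,"claw": 255},
])

```text
time_s: 8.2
position: [0.4291, -0.106, 0.0811]
tcp_rot: [[-1.0, 0.02, 0.0], [0.02, 1.0, -0.0], [-0.0, -0.0, -1.0]]
force: [0.2, 0.7, 0.7]
opening: 0.007
grasp_force: 0.0
```

Emit:
apply_moves([
  {"x": 0,"y": 0,"z": 1,"rx": 0,"ry": 0,"rz": 0,"claw": 255},
  {"x": 0,"y": 0,"z": 1,"rx": 0,"ry": 0,"rz": 0,"claw": 255},
])

```text
time_s: 8.45
position: [0.4289, -0.1062, 0.0799]
tcp_rot: [[-1.0, 0.021, 0.0], [0.021, 1.0, -0.0], [-0.0, -0.0, -1.0]]
force: [0.5, 0.5, -1.3]
opening: 0.003
grasp_force: 0.0
```

Emit:
apply_moves([
  {"x": 0,"y": 0,"z": 1,"rx": 0,"ry": 0,"rz": 0,"claw": 255},
  {"x": 0,"y": 0,"z": 1,"rx": 0,"ry": 0,"rz": 0,"claw": 255},
])

```text
time_s: 8.7
position: [0.4289, -0.1063, 0.0788]
tcp_rot: [[-1.0, 0.021, -0.0], [0.021, 1.0, 0.0], [0.0, 0.0, -1.0]]
force: [-0.4, 0.5, 1.0]
opening: 0.005
grasp_force: 0.0
```

Emit:
apply_moves([
  {"x": 0,"y": 0,"z": 1,"rx": 0,"ry": 0,"rz": 0,"claw": 255},
  {"x": 0,"y": 0,"z": 1,"rx": 0,"ry": 0,"rz": 0,"claw": 255},
])

```text
time_s: 8.95
position: [0.4289, -0.1063, 0.0778]
tcp_rot: [[-1.0, 0.021, -0.0], [0.021, 1.0, 0.0], [0.0, 0.0, -1.0]]
force: [0.3, 0.2, -0.3]
opening: 0.002
grasp_force: 0.0
```

Emit:
apply_moves([
  {"x": 0,"y": 0,"z": 1,"rx": 0,"ry": 0,"rz": 0,"claw": 255},
  {"x": 0,"y": 0,"z": 1,"rx": 0,"ry": 0,"rz": 0,"claw": 255},
])

```text
time_s: 9.2
position: [0.4289, -0.1063, 0.0769]
tcp_rot: [[-1.0, 0.021, 0.0], [0.021, 1.0, -0.0], [-0.0, -0.0, -1.0]]
force: [0.2, 0.8, 1.5]
opening: 0.005
grasp_force: 0.3
```

Emit:
apply_moves([
  {"x": 0,"y": 0,"z": 1,"rx": 0,"ry": 0,"rz": 0,"claw": 255},
  {"x": 0,"y": 0,"z": 1,"rx": 0,"ry": 0,"rz": 0,"claw": 255},
])

```text
time_s: 9.45
position: [0.4289, -0.1063, 0.0759]
tcp_rot: [[-1.0, 0.021, 0.0], [0.021, 1.0, -0.0], [-0.0, -0.0, -1.0]]
force: [0.9, -0.3, 2.2]
opening: 0.003
grasp_force: 1.1
```

Emit:
apply_moves([
  {"x": 0,"y": 0,"z": 0.7,"rx": 0,"ry": 0,"rz": 0,"claw": 255},
  {"x": 0,"y": 0,"z": 0.7,"rx": 0,"ry": 0,"rz": 0,"claw": 255},
])

```text
time_s: 9.7
position: [0.429, -0.1063, 0.0752]
tcp_rot: [[-1.0, 0.021, 0.0], [0.021, 1.0, -0.0], [-0.0, -0.0, -1.0]]
force: [-0.2, -0.4, 3.9]
opening: 0.008
grasp_force: 1.6
```

Emit:
apply_moves([
  {"x": 0,"y": 0,"z": 0.7,"rx": 0,"ry": 0,"rz": 0,"claw": 255},
  {"x": 0,"y": 0,"z": 0.7,"rx": 0,"ry": 0,"rz": 0,"claw": 255},
])

```text
time_s: 9.95
position: [0.429, -0.1063, 0.0745]
tcp_rot: [[-1.0, 0.021, 0.0], [0.021, 1.0, -0.0], [-0.0, -0.0, -1.0]]
force: [-0.5, 0.1, 4.0]
opening: 0.002
grasp_force: 1.9
```

Emit:
apply_moves([
  {"x": 0,"y": 0,"z": 0.7,"rx": 0,"ry": 0,"rz": 0,"claw": 255},
  {"x": 0,"y": 0,"z": 0.7,"rx": 0,"ry": 0,"rz": 0,"claw": 255},
])

```text
time_s: 10.2
position: [0.429, -0.1063, 0.0738]
tcp_rot: [[-1.0, 0.021, 0.0], [0.021, 1.0, -0.0], [-0.0, -0.0, -1.0]]
force: [0.2, 0.5, 3.8]
opening: 0.003
grasp_force: 2.2
```

Emit:
apply_moves([
  {"x": 0,"y": 0,"z": 1,"rx": 0,"ry": 0,"rz": 0,"claw": 255},
  {"x": 0,"y": 0,"z": 1,"rx": 0,"ry": 0,"rz": 0,"claw": 255},
])

```text
time_s: 10.45
position: [0.429, -0.1063, 0.0728]
tcp_rot: [[-1.0, 0.021, 0.0], [0.021, 1.0, -0.0], [-0.0, -0.0, -1.0]]
force: [0.1, -0.4, 5.2]
opening: 0.005
grasp_force: 2.4
```

Emit:
apply_moves([
  {"x": 0,"y": 0,"z": 0.8,"rx": 0,"ry": 0,"rz": 0,"claw": 255},
  {"x": 0,"y": 0,"z": 0.8,"rx": 0,"ry": 0,"rz": 0,"claw": 255},
])

```text
time_s: 10.7
position: [0.4291, -0.1063, 0.0721]
tcp_rot: [[-1.0, 0.021, 0.0], [0.021, 1.0, -0.0], [-0.0, -0.0, -1.0]]
force: [-0.9, -0.4, 5.5]
opening: 0.007
grasp_force: 2.8
```

Emit:
apply_moves([
  {"x": 0,"y": 0,"z": 0.5,"rx": 0,"ry": 0,"rz": 0,"claw": 255},
  {"x": 0,"y": 0,"z": 0.5,"rx": 0,"ry": 0,"rz": 0,"claw": 255},
  {"x": 0,"y": 0,"z": 0.5,"rx": 0,"ry": 0,"rz": 0,"claw": 255},
])

```text
time_s: 11.08
position: [0.4291, -0.1063, 0.0716]
tcp_rot: [[-1.0, 0.021, 0.001], [0.021, 1.0, -0.0], [-0.001, -0.0, -1.0]]
force: [-0.1, 0.9, 6.5]
opening: 0.006
grasp_force: 3.1
```

D gives about 5.5 mm at 6 N, so it looks cracked. I still need to press C, as asked.

Emit:
apply_moves([
  {"x": 0,"y": 0,"z": -35,"rx": 0,"ry": 0,"rz": 0,"claw": 255},
  {"x": -40,"y": -9,"z": -35,"rx": 0,"ry": 0,"rz": -0.9,"claw": 255},
  {"x": -80,"y": -18,"z": -35,"rx": 0,"ry": 0,"rz": -1.8,"claw": 255},
  {"x": -120,"y": -27,"z": -35,"rx": 0,"ry": 0,"rz": -2.8,"claw": 255},
  {"x": -162,"y": -37.5,"z": -35,"rx": 0,"ry": 0,"rz": -3.72,"claw": 255},
  {"x": -162,"y": -37.5,"z": -20,"rx": 0,"ry": 0,"rz": -3.72,"claw": 255},
  {"x": -162,"y": -37.5,"z": -12,"rx": 0,"ry": 0,"rz": -3.72,"claw": 255},
  {"x": -162,"y": -37.5,"z": -12,"rx": 0,"ry": 0,"rz": -3.72,"claw": 255},
  {"x": -162,"y": -37.5,"z": -12,"rx": 0,"ry": 0,"rz": -3.72,"claw": 255},
])

```text
time_s: 12.2
position: [0.5892, -0.1468, 0.0834]
tcp_rot: [[-0.933, -0.36, -0.001], [-0.36, 0.933, 0.001], [0.001, 0.001, -1.0]]
force: [0.2, 1.3, 1.2]
opening: 0.007
grasp_force: 0.0
```

Emit:
apply_moves([
  {"x": 0,"y": 0,"z": 1,"rx": 0,"ry": 0,"rz": 0,"claw": 255},
  {"x": 0,"y": 0,"z": 1,"rx": 0,"ry": 0,"rz": 0,"claw": 255},
])

```text
time_s: 12.45
position: [0.5901, -0.1472, 0.0828]
tcp_rot: [[-0.933, -0.36, 0.0], [-0.36, 0.933, -0.0], [-0.0, -0.0, -1.0]]
force: [-0.7, 0.6, 0.5]
opening: 0.011
grasp_force: 0.0
```

Emit:
apply_moves([
  {"x": 0,"y": 0,"z": 1,"rx": 0,"ry": 0,"rz": 0,"claw": 255},
  {"x": 0,"y": 0,"z": 1,"rx": 0,"ry": 0,"rz": 0,"claw": 255},
])

```text
time_s: 12.7
position: [0.5901, -0.1471, 0.0815]
tcp_rot: [[-0.933, -0.36, -0.0], [-0.36, 0.933, -0.0], [0.0, -0.0, -1.0]]
force: [-0.6, -0.3, 0.1]
opening: 0.003
grasp_force: 0.0
```

Emit:
apply_moves([
  {"x": 0,"y": 0,"z": 1,"rx": 0,"ry": 0,"rz": 0,"claw": 255},
  {"x": 0,"y": 0,"z": 1,"rx": 0,"ry": 0,"rz": 0,"claw": 255},
])

```text
time_s: 12.95
position: [0.59, -0.1471, 0.0803]
tcp_rot: [[-0.933, -0.36, -0.0], [-0.36, 0.933, 0.0], [0.0, 0.0, -1.0]]
force: [0.3, -0.5, 0.3]
opening: 0.008
grasp_force: 0.0
```

Emit:
apply_moves([
  {"x": 0,"y": 0,"z": 1,"rx": 0,"ry": 0,"rz": 0,"claw": 255},
  {"x": 0,"y": 0,"z": 1,"rx": 0,"ry": 0,"rz": 0,"claw": 255},
])

```text
time_s: 13.2
position: [0.59, -0.1471, 0.0793]
tcp_rot: [[-0.933, -0.36, -0.0], [-0.36, 0.933, 0.0], [0.0, 0.0, -1.0]]
force: [-0.4, -1.3, -0.2]
opening: 0.005
grasp_force: 0.0
```

Emit:
apply_moves([
  {"x": 0,"y": 0,"z": 1,"rx": 0,"ry": 0,"rz": 0,"claw": 255},
  {"x": 0,"y": 0,"z": 1,"rx": 0,"ry": 0,"rz": 0,"claw": 255},
])

```text
time_s: 13.45
position: [0.5902, -0.1472, 0.0785]
tcp_rot: [[-0.933, -0.36, 0.0], [-0.36, 0.933, -0.0], [-0.0, -0.0, -1.0]]
force: [0.6, -0.7, 0.5]
opening: 0.004
grasp_force: 0.3
```

Emit:
apply_moves([
  {"x": 0,"y": 0,"z": 1,"rx": 0,"ry": 0,"rz": 0,"claw": 255},
  {"x": 0,"y": 0,"z": 1,"rx": 0,"ry": 0,"rz": 0,"claw": 255},
])

```text
time_s: 13.7
position: [0.5901, -0.1472, 0.0777]
tcp_rot: [[-0.933, -0.36, 0.0], [-0.36, 0.933, -0.0], [-0.0, -0.0, -1.0]]
force: [-0.6, 0.5, 3.6]
opening: 0.006
grasp_force: 1.4
```

Emit:
apply_moves([
  {"x": 0,"y": 0,"z": 0.8,"rx": 0,"ry": 0,"rz": 0,"claw": 255},
  {"x": 0,"y": 0,"z": 0.8,"rx": 0,"ry": 0,"rz": 0,"claw": 255},
  {"x": 0,"y": 0,"z": 0.8,"rx": 0,"ry": 0,"rz": 0,"claw": 255},
])

```text
time_s: 14.08
position: [0.5901, -0.1472, 0.0772]
tcp_rot: [[-0.933, -0.36, 0.0], [-0.36, 0.933, -0.0], [-0.0, -0.0, -1.0]]
force: [-1.5, 0.9, 5.0]
opening: 0.01
grasp_force: 2.7
```

Emit:
apply_moves([
  {"x": 0,"y": 0,"z": 0.3,"rx": 0,"ry": 0,"rz": 0,"claw": 255},
  {"x": 0,"y": 0,"z": 0.3,"rx": 0,"ry": 0,"rz": 0,"claw": 255},
  {"x": 0,"y": 0,"z": 0.3,"rx": 0,"ry": 0,"rz": 0,"claw": 255},
  {"x": 0,"y": 0,"z": 0.3,"rx": 0,"ry": 0,"rz": 0,"claw": 255},
])

```text
time_s: 14.58
position: [0.5902, -0.1472, 0.077]
tcp_rot: [[-0.933, -0.36, 0.0], [-0.36, 0.933, -0.0], [-0.0, -0.0, -1.0]]
force: [-0.0, -0.1, 5.0]
opening: 0.003
grasp_force: 3.1
```

Emit:
apply_moves([
  {"x": 0,"y": 0,"z": -30,"rx": 0,"ry": 0,"rz": 0,"claw": 255},
  {"x": 0,"y": 0,"z": -80,"rx": 0,"ry": 0,"rz": 0,"claw": 255},
  {"x": 0,"y": 0,"z": -80,"rx": 0,"ry": 0,"rz": 0,"claw": 255},
  {"x": 0,"y": 0,"z": -80,"rx": 0,"ry": 0,"rz": 0,"claw": 0},
])

```text
time_s: 15.08
position: [0.5896, -0.1469, 0.1559]
tcp_rot: [[-0.933, -0.36, -0.001], [-0.36, 0.933, 0.0], [0.0, 0.001, -1.0]]
force: [0.0, -0.9, -0.4]
opening: 0.059
grasp_force: 0.0
```

```bash
python3 - <<'E'
from h import *
c=camera_params('wrist');p,d=capture('wrist');W=cloud(c,d)
for lo in (.015,.042):
  for i,m,Q,r,ct in blobs(W,d,lo,.07,(.3,.75,-.3,.25),100): print(lo,ct.round(),len(Q),np.round(r[0],1),np.round(r[1]),round(r[2],1),np.percentile(Q[:,2],[50,90]).round(3))
cv2.imwrite('pics/w2.png',p[:,:,::-1])
# tongue profiles from top view: before and after
z=np.load('top0.npz');ct=camera_params('top');t,dt=capture('top')
for nm,dd in(('before',z['d']),('after',dt)):
  V=cloud(ct,dd)
  for k,(x,y,a) in L.items():
    t=np.radians(a);X=(V[...,0]*1000-x);Y=V[...,1]*1000-y
    u=X*np.cos(t)+Y*np.sin(t);v=-X*np.sin(t)+Y*np.cos(t)
    print(nm,k,[round(float(np.median(V[...,2][(dd>0)&(abs(v)<5)&(abs(u-q)<5)])*1000),1) for q in(-55,-40,-25,-10,5)])
plan(452,-107,120,178.8)
E
```

```text
0.015 [89. 93.] 5844 [ 554.6 -282.2] [ 30. 131.] 87.5 [0.056 0.06 ]
0.015 [357.  60.] 8508 [ 465.8 -108.3] [ 48. 102.] 88.4 [0.031 0.051]
0.015 [496.  98.] 1329 [453.8   1.4] [32. 15.] 26.4 [0.036 0.04 ]
0.015 [247. 189.] 4664 [ 596.  -145.9] [83. 47.] 20.9 [0.031 0.054]
0.015 [435. 201.] 2740 [551.9   7.2] [98. 23.] 0.8 [0.023 0.025]
0.015 [490. 313.] 648 [622.1 108.3] [53.  6.] 10.5 [0.022 0.028]
0.015 [250. 315.] 164 [ 704.  -100.8] [36.  3.] 88.3 [0.022 0.032]
0.042 [82. 97.] 3854 [ 558.5 -282.9] [ 30. 123.] 88.0 [0.059 0.06 ]
0.042 [371.  46.] 2244 [ 457.9 -108.2] [22. 62.] 88.8 [0.051 0.053]
0.042 [342. 103.] 688 [ 500.8 -109.2] [20. 20.] 44.9 [0.047 0.051]
0.042 [248. 198.] 1683 [ 596.2 -146.3] [83. 14.] 21.4 [0.053 0.058]
before A [43.8, 48.4, 50.6, 49.2, 51.4]
before B [52.2, 55.7, 54.2, 52.0, 52.1]
before C [44.3, 51.4, 51.1, 52.2, 52.6]
before D [51.9, 50.5, 50.6, 50.7, 49.4]
after A [nan, nan, nan, nan, nan]
after B [798.2, nan, nan, nan, nan]
after C [468.0, 471.6, 473.0, 471.6, 467.1]
after D [17.0, 675.3, 655.8, 637.1, 615.9]
shift [113.5  86.3  35.3] turn [ 0.02 -0.03  3.72]
  return _methods._mean(a, axis=axis, dtype=dtype,
  ret = ret.dtype.type(ret / rcount)
```

View pics/w2.png

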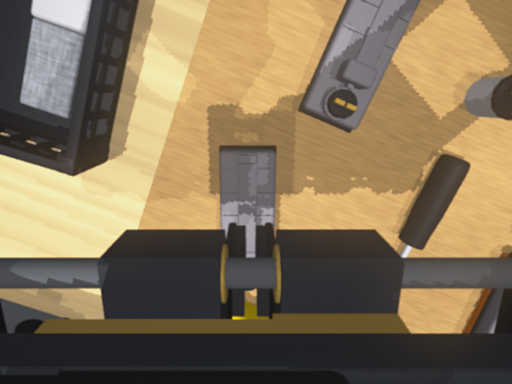

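The wrist view shows lamp C under the gripper at (247,190) and lamp D at (357,60), with the flasher can to the right and the stock crate to the left. C is sound, at about 1.6 mm. The four lamps at [x, y] compare like this:

| Lamp | Position (mm) | Give at ~6 N | Result |
|---|---|---|---|
| A | 617, 130 | 1.6 mm | sound |
| B | 478, 111 | 2 mm | sound |
| C | 612, -139 | 1.6 mm | sound |
| D | 454, -108 | 5.5 mm | cracked |

I'll go above D and confirm its set.

Emit:
apply_moves([
  {"x": 28,"y": 21,"z": 0,"rx": 0,"ry": 0,"rz": 1,"claw": 0},
  {"x": 56,"y": 43,"z": 0,"rx": 0,"ry": 0,"rz": 2,"claw": 0},
  {"x": 84,"y": 64,"z": 0,"rx": 0,"ry": 0,"rz": 3,"claw": 0},
  {"x": 112.5,"y": 85,"z": 0,"rx": 0,"ry": 0,"rz": 3.75,"claw": 0},
  {"x": 112.5,"y": 85,"z": 0,"rx": 0,"ry": 0,"rz": 3.75,"claw": 0},
  {"x": 112.5,"y": 85,"z": 0,"rx": 0,"ry": 0,"rz": 3.75,"claw": 0},
])

```text
time_s: 15.92
position: [0.4552, -0.1088, 0.1559]
tcp_rot: [[-1.0, 0.024, 0.0], [0.024, 1.0, -0.0], [-0.0, -0.0, -1.0]]
force: [0.2, -1.3, 0.8]
opening: 0.815
grasp_force: 0.0
```

```bash
python3 - <<'E'
from h import *
s=read_state();print(s['position'],s['tcp_rot'][:,0],s['opening'])
c=camera_params('wrist');p,d=capture('wrist');W=cloud(c,d)
for lo in (.015,.042):
  for i,m,Q,r,ct in blobs(W,d,lo,.07,(.3,.54,-.2,-.05),100): print(lo,ct.round(),len(Q),np.round(r[0],1),np.round(r[1]),round(r[2],1),Q[:,:2].min(0).round(4),Q[:,:2].max(0).round(4))
X=W[...,0]*1000;Y=W[...,1]*1000
for q in range(392,470,8):
    m=(d>0)&(abs(X-q)<3)&(abs(Y+107.5)<4);print(q,m.sum(),np.median(W[...,2][m])*1000 if m.any() else '',end='; ')
print();plan(454,-108,17,178.6)
cv2.imwrite('pics/w3.png',cv2.resize(p[100:300,150:400,::-1],None,fx=3,fy=3))
E
```

```text
[ 0.45519553 -0.10875336  0.15589485] [-9.99718060e-01  2.37411519e-02 -3.97970736e-04] 0.8152648012686168
0.015 [251. 183.] 7924 [ 452.9 -107.3] [ 46. 120.] 88.3 [ 0.3925 -0.1318] [ 0.5131 -0.0823]
0.042 [251. 188.] 2908 [ 449.7 -107.4] [ 21. 113.] 88.0 [ 0.393 -0.119] [ 0.5064 -0.0975]
392 102 15.207974126909384; 400 97 52.906292235037625; 408 95 47.857758645849096; 416 96 48.482673502869; 424 904 216.99648063221514; 432 2544 238.3898520354222; 440 80 49.89490605423096; 448 78 50.20884335648991; 456 79 50.77157269774474; 464 79 51.340605046424294; 
shift [  1.8   1.  139. ] turn [-0.    0.01  0.01]
```

View pics/w3.png

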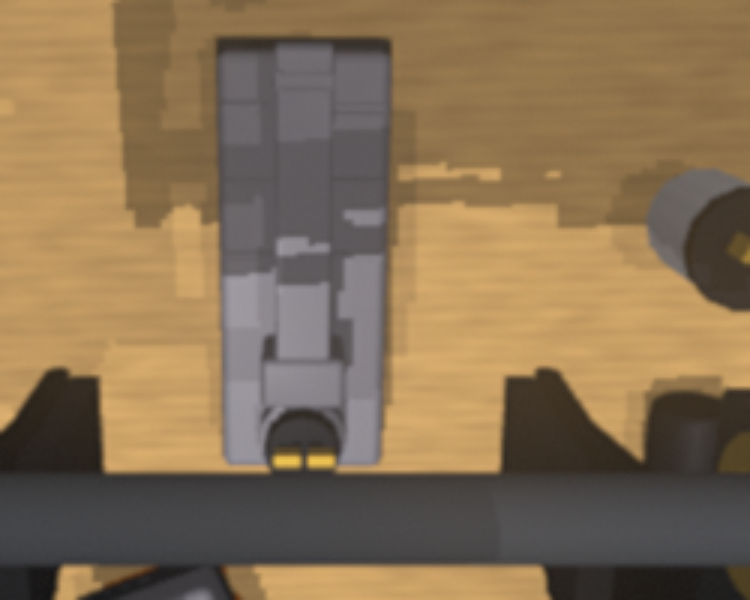

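The crop shows lamp D centred under the jaws at about (303,250). Its tongue slopes down from 51.3 mm near the root to 47.9 mm near the free end, so it took a set. It is cracked, and I'll grasp it.

Emit:
apply_moves([
  {"x": 2,"y": 1.5,"z": 40,"rx": 0,"ry": 0,"rz": 0,"claw": 0},
  {"x": 2,"y": 1.5,"z": 80,"rx": 0,"ry": 0,"rz": 0,"claw": 0},
  {"x": 2,"y": 1.5,"z": 110,"rx": 0,"ry": 0,"rz": 0,"claw": 0},
  {"x": 2,"y": 1.5,"z": 122,"rx": 0,"ry": 0,"rz": 0,"claw": 0},
  {"x": 2,"y": 1.5,"z": 127,"rx": 0,"ry": 0,"rz": 0,"claw": 0},
  {"x": 2,"y": 1.5,"z": 127,"rx": 0,"ry": 0,"rz": 0,"claw": 0},
  {"x": 2,"y": 1.5,"z": 127,"rx": 0,"ry": 0,"rz": 0,"claw": 0},
])

```text
time_s: 16.85
position: [0.4532, -0.1071, 0.0302]
tcp_rot: [[-1.0, 0.024, 0.002], [0.024, 1.0, -0.001], [-0.002, -0.001, -1.0]]
force: [-0.3, 0.0, -0.1]
opening: 0.999
grasp_force: 0.0
```

Emit:
apply_moves([
  {"x": 0,"y": 0,"z": 0,"rx": 0,"ry": 0,"rz": 0,"claw": 255},
  {"x": 0,"y": 0,"z": 0,"rx": 0,"ry": 0,"rz": 0,"claw": 255},
  {"x": 0,"y": 0,"z": 0,"rx": 0,"ry": 0,"rz": 0,"claw": 255},
  {"x": 0,"y": 0,"z": 0,"rx": 0,"ry": 0,"rz": 0,"claw": 255},
  {"x": 0,"y": 0,"z": 0,"rx": 0,"ry": 0,"rz": 0,"claw": 255},
  {"x": 0,"y": 0,"z": 0,"rx": 0,"ry": 0,"rz": 0,"claw": 255},
])

```text
time_s: 17.6
position: [0.4526, -0.1069, 0.0293]
tcp_rot: [[-1.0, 0.024, 0.0], [0.024, 1.0, -0.0], [-0.0, -0.0, -1.0]]
force: [-1.0, 0.2, 0.5]
opening: 0.539
grasp_force: 30.0
```

Emit:
apply_moves([
  {"x": 0,"y": 0,"z": -10,"rx": 0,"ry": 0,"rz": 0,"claw": 255},
  {"x": 0,"y": 0,"z": -40,"rx": 0,"ry": 0,"rz": 0,"claw": 255},
  {"x": 0,"y": 0,"z": -80,"rx": 0,"ry": 0,"rz": 0,"claw": 255},
  {"x": 0,"y": 0,"z": -120,"rx": 0,"ry": 0,"rz": 0,"claw": 255},
  {"x": 0,"y": 0,"z": -150,"rx": 0,"ry": 0,"rz": 0,"claw": 255},
  {"x": 0,"y": 0,"z": -150,"rx": 0,"ry": 0,"rz": 0,"claw": 255},
])

```text
time_s: 18.35
position: [0.4536, -0.1073, 0.1816]
tcp_rot: [[-1.0, 0.024, 0.005], [0.024, 1.0, -0.003], [-0.005, -0.002, -1.0]]
force: [0.9, -0.2, -2.3]
opening: 0.54
grasp_force: 30.0
```

```bash
python3 - <<'E'
from h import *
z=np.load('top0.npz');c=camera_params('top');W=cloud(c,z['d'])
for lo,hi in((.05,.066),(.075,.12)):
  m=(z['d']>0)&(W[...,2]>lo)&(W[...,2]<hi)&(abs(W[...,0]-.47)<.16)&(abs(W[...,1]-.378)<.12)
  Q=W[m][:,:2]*1000;print(lo,m.sum(),cv2.minAreaRect(Q.astype(np.float32)))
  if lo>.07: print(Q.round())
plan(473,379,180,175.6);s=read_state();print(s['opening'],s['grasp_force'],s['force'])
E
```

```text
0.05 784 ((473.54913330078125, 378.2923889160156), (195.74717712402344, 254.8625030517578), 85.65192413330078)
0.075 161 ((467.5132141113281, 385.09307861328125), (206.99838256835938, 268.3840026855469), 85.5057373046875)
[[605. 462.]
 [606. 459.]
 [604. 454.]
 [605. 452.]
 [602. 465.]
 [603. 462.]
 [602. 458.]
 [601. 454.]
 [602. 452.]
 [604. 451.]
 [607. 452.]
 [599. 464.]
 [599. 461.]
 [599. 458.]
 [599. 456.]
 [598. 451.]
 [600. 450.]
 [601. 449.]
 [595. 464.]
 [596. 461.]
 [595. 457.]
 [596. 455.]
 [596. 452.]
 [596. 449.]
 [600. 450.]
 [601. 449.]
 [594. 466.]
 [593. 461.]
 [593. 459.]
 [592. 453.]
 [593. 452.]
 [596. 452.]
 [597. 451.]
 [594. 286.]
 [593. 281.]
 [593. 278.]
 [592. 275.]
 [593. 465.]
 [591. 459.]
 [593. 458.]
 [592. 455.]
 [593. 452.]
 [594. 450.]
 [590. 288.]
 [589. 284.]
 [589. 281.]
 [591. 279.]
 [589. 275.]
 [592. 274.]
 [591. 457.]
 [592. 455.]
 [586. 287.]
 [587. 285.]
 [585. 280.]
 [585. 277.]
 [586. 275.]
 [587. 272.]
 [592. 273.]
 [583. 284.]
 [582. 280.]
 [582. 277.]
 [583. 275.]
 [584. 272.]
 [588. 272.]
 [579. 287.]
 [581. 284.]
 [580. 281.]
 [580. 
[... 656 characters left out ...]
 [357. 469.]
 [355. 305.]
 [355. 303.]
 [355. 300.]
 [355. 297.]
 [355. 294.]
 [356. 292.]
 [354. 498.]
 [352. 305.]
 [352. 303.]
 [352. 299.]
 [352. 297.]
 [352. 294.]
 [352. 291.]
 [354. 291.]
 [349. 305.]
 [349. 301.]
 [349. 299.]
 [349. 296.]
 [350. 294.]
 [350. 291.]
 [351. 290.]
 [348. 497.]
 [346. 304.]
 [346. 301.]
 [346. 299.]
 [346. 296.]
 [346. 292.]
 [347. 291.]
 [348. 291.]
 [344. 497.]
 [343. 304.]
 [343. 301.]
 [343. 299.]
 [343. 296.]
 [343. 292.]
 [344. 292.]
 [342. 497.]
 [341. 304.]
 [341. 301.]
 [341. 297.]
 [341. 295.]
 [341. 293.]]
shift [-7.800e+00  4.866e+02  4.000e-01] turn [-0.02  0.05  0.51]
0.5401595039545604 29.99935269355774 [ 0.89577013 -0.23508166 -2.34453558]
```

The four posts give a centre of (474,378) and a yaw of -4.3°.

Emit:
apply_moves([
  {"x": -1,"y": 30,"z": 0,"rx": 0,"ry": 0,"rz": 0,"claw": 255},
  {"x": -2,"y": 80,"z": 0,"rx": 0,"ry": 0,"rz": 0,"claw": 255},
  {"x": -3,"y": 135,"z": 0,"rx": 0,"ry": 0,"rz": 0.1,"claw": 255},
  {"x": -4,"y": 190,"z": 0,"rx": 0,"ry": 0,"rz": 0.2,"claw": 255},
  {"x": -5,"y": 245,"z": 0,"rx": 0,"ry": 0,"rz": 0.3,"claw": 255},
  {"x": -6,"y": 300,"z": 0,"rx": 0,"ry": 0,"rz": 0.4,"claw": 255},
  {"x": -7,"y": 355,"z": 0,"rx": 0,"ry": 0,"rz": 0.5,"claw": 255},
  {"x": -8,"y": 410,"z": 0,"rx": 0,"ry": 0,"rz": 0.5,"claw": 255},
  {"x": -9,"y": 455,"z": 0,"rx": 0,"ry": 0,"rz": 0.5,"claw": 255},
  {"x": -9,"y": 485.5,"z": 0,"rx": 0,"ry": 0,"rz": 0.5,"claw": 255},
])

```text
time_s: 19.6
position: [0.4719, 0.38, 0.1771]
tcp_rot: [[-0.997, 0.075, -0.003], [0.075, 0.997, -0.001], [0.003, -0.002, -1.0]]
force: [-0.4, -0.2, -2.0]
opening: 0.541
grasp_force: 30.0
```

Emit:
apply_moves([
  {"x": 0,"y": 0,"z": 0,"rx": 0,"ry": 0,"rz": 0,"claw": 255},
  {"x": 0,"y": 0,"z": 0,"rx": 0,"ry": 0,"rz": 0,"claw": 255},
])

```text
time_s: 19.85
position: [0.4721, 0.3772, 0.1777]
tcp_rot: [[-0.997, 0.076, -0.003], [0.076, 0.997, -0.002], [0.003, -0.003, -1.0]]
force: [-0.7, -0.4, -1.8]
opening: 0.544
grasp_force: 30.0
```

Emit:
apply_moves([
  {"x": -2,"y": 0,"z": 30,"rx": 0,"ry": 0,"rz": 0,"claw": 255},
  {"x": -2,"y": 0,"z": 65,"rx": 0,"ry": 0,"rz": 0,"claw": 255},
  {"x": -2,"y": 0,"z": 95,"rx": 0,"ry": 0,"rz": 0,"claw": 255},
  {"x": -2,"y": 0,"z": 115,"rx": 0,"ry": 0,"rz": 0,"claw": 255},
  {"x": -2,"y": 0,"z": 128,"rx": 0,"ry": 0,"rz": 0,"claw": 255},
  {"x": -2,"y": 0,"z": 136,"rx": 0,"ry": 0,"rz": 0,"claw": 255},
  {"x": -2,"y": 0,"z": 136,"rx": 0,"ry": 0,"rz": 0,"claw": 255},
  {"x": -2,"y": 0,"z": 136,"rx": 0,"ry": 0,"rz": 0,"claw": 255},
])

```text
time_s: 20.85
position: [0.4757, 0.3783, 0.0441]
tcp_rot: [[-0.997, 0.076, 0.001], [0.076, 0.997, 0.001], [-0.001, 0.001, -1.0]]
force: [-0.7, -0.5, -1.7]
opening: 0.545
grasp_force: 30.0
```

Emit:
apply_moves([
  {"x": 0,"y": 0,"z": 2,"rx": 0,"ry": 0,"rz": 0,"claw": 255},
  {"x": 0,"y": 0,"z": 4,"rx": 0,"ry": 0,"rz": 0,"claw": 255},
  {"x": 0,"y": 0,"z": 4,"rx": 0,"ry": 0,"rz": 0,"claw": 255},
  {"x": 0,"y": 0,"z": 4,"rx": 0,"ry": 0,"rz": 0,"claw": 255},
])

```text
time_s: 21.35
position: [0.4753, 0.3782, 0.0394]
tcp_rot: [[-0.997, 0.076, 0.0], [0.076, 0.997, 0.0], [-0.0, 0.0, -1.0]]
force: [0.5, -0.2, -1.5]
opening: 0.543
grasp_force: 30.0
```

Emit:
apply_moves([
  {"x": 0,"y": 0,"z": 1.5,"rx": 0,"ry": 0,"rz": 0,"claw": 255},
  {"x": 0,"y": 0,"z": 3,"rx": 0,"ry": 0,"rz": 0,"claw": 255},
  {"x": 0,"y": 0,"z": 3,"rx": 0,"ry": 0,"rz": 0,"claw": 255},
])

```text
time_s: 21.72
position: [0.4751, 0.3781, 0.0361]
tcp_rot: [[-0.997, 0.076, -0.0], [0.076, 0.997, -0.0], [0.0, -0.0, -1.0]]
force: [0.1, 0.2, -1.5]
opening: 0.544
grasp_force: 30.0
```

Emit:
apply_moves([
  {"x": 0,"y": 0,"z": 1,"rx": 0,"ry": 0,"rz": 0,"claw": 255},
  {"x": 0,"y": 0,"z": 1,"rx": 0,"ry": 0,"rz": 0,"claw": 255},
])

```text
time_s: 21.98
position: [0.4752, 0.3781, 0.0353]
tcp_rot: [[-0.997, 0.076, -0.0], [0.076, 0.997, -0.0], [0.0, -0.0, -1.0]]
force: [1.0, 1.0, -2.3]
opening: 0.545
grasp_force: 30.0
```

Emit:
apply_moves([
  {"x": 0,"y": 0,"z": 1,"rx": 0,"ry": 0,"rz": 0,"claw": 255},
  {"x": 0,"y": 0,"z": 1,"rx": 0,"ry": 0,"rz": 0,"claw": 255},
])

```text
time_s: 22.22
position: [0.4753, 0.3782, 0.0344]
tcp_rot: [[-0.997, 0.076, 0.0], [0.076, 0.997, 0.0], [-0.0, 0.0, -1.0]]
force: [-0.6, -0.3, -0.3]
opening: 0.54
grasp_force: 30.0
```

Contact is starting, since the weight is coming off the wrist. One more small step, then release.

Emit:
apply_moves([
  {"x": 0,"y": 0,"z": 0.5,"rx": 0,"ry": 0,"rz": 0,"claw": 255},
  {"x": 0,"y": 0,"z": 0.5,"rx": 0,"ry": 0,"rz": 0,"claw": 255},
])

```text
time_s: 22.48
position: [0.4753, 0.3782, 0.0344]
tcp_rot: [[-0.997, 0.076, 0.0], [0.076, 0.997, 0.0], [-0.0, 0.0, -1.0]]
force: [-0.1, -1.5, 4.4]
opening: 0.544
grasp_force: 30.0
```

Emit:
apply_moves([
  {"x": 0,"y": 0,"z": 0,"rx": 0,"ry": 0,"rz": 0,"claw": 90},
  {"x": 0,"y": 0,"z": 0,"rx": 0,"ry": 0,"rz": 0,"claw": 60},
  {"x": 0,"y": 0,"z": 0,"rx": 0,"ry": 0,"rz": 0,"claw": 30},
  {"x": 0,"y": 0,"z": 0,"rx": 0,"ry": 0,"rz": 0,"claw": 30},
  {"x": 0,"y": 0,"z": 0,"rx": 0,"ry": 0,"rz": 0,"claw": 30},
])

```text
time_s: 23.1
position: [0.4752, 0.3782, 0.0338]
tcp_rot: [[-0.997, 0.076, -0.0], [0.076, 0.997, -0.0], [0.0, -0.0, -1.0]]
force: [-1.0, 0.2, -0.3]
opening: 0.874
grasp_force: 0.0
```

Emit:
apply_moves([
  {"x": 0,"y": 0,"z": -20,"rx": 0,"ry": 0,"rz": 0,"claw": 30},
  {"x": 0,"y": 0,"z": -60,"rx": 0,"ry": 0,"rz": 0,"claw": 30},
  {"x": 0,"y": 0,"z": -110,"rx": 0,"ry": 0,"rz": 0,"claw": 30},
  {"x": 0,"y": 0,"z": -160,"rx": 0,"ry": 0,"rz": 0,"claw": 30},
  {"x": 0,"y": 0,"z": -160,"rx": 0,"ry": 0,"rz": 0,"claw": 30},
  {"x": 0,"y": 0,"z": -160,"rx": 0,"ry": 0,"rz": 0,"claw": 30},
])

```text
time_s: 23.85
position: [0.4748, 0.378, 0.1946]
tcp_rot: [[-0.997, 0.076, 0.0], [0.076, 0.997, 0.0], [-0.0, 0.0, -1.0]]
force: [0.2, 0.1, 0.0]
opening: 0.882
grasp_force: 0.0
```

```bash
python3 - <<'E'
from h import *
s=read_state();print(s['time_s'],s['position'])
p,d=capture('scene');cv2.imwrite('pics/s2.png',p[:,:,::-1])
c=camera_params('wrist');p,d=capture('wrist');W=cloud(c,d)
for lo in(.02,):
  for i,m,Q,r,ct in blobs(W,d,lo,.07,(.37,.58,.31,.44),100): print(len(Q),np.round(r[0],1),np.round(r[1]),round(r[2],1),np.percentile(Q[:,2],[50,90]).round(3))
cv2.imwrite('pics/w4.png',p[:,:,::-1])
E
```

```text
23.85 [0.47483028 0.37795924 0.19461867]
6391 [475.5 379.4] [ 47. 119.] 85.6 [0.036 0.057]
```

View pics/s2.png

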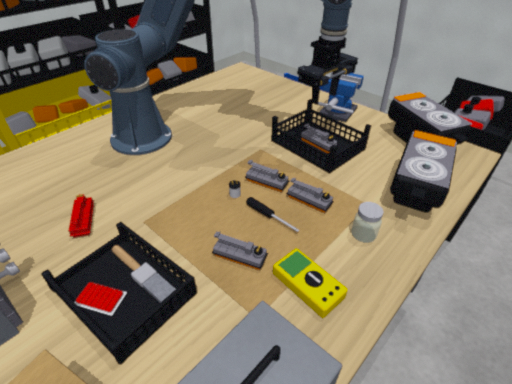

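View pics/w4.png

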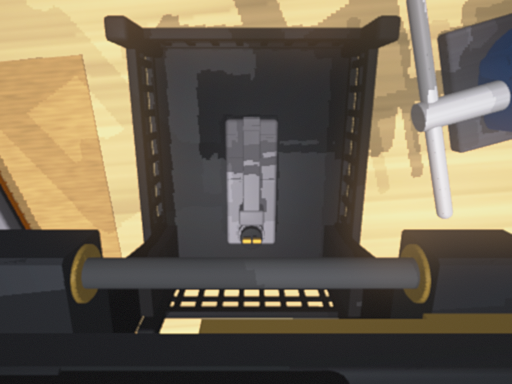

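The scene view shows the lamp in the scrap crate at (320,138) and everything else where it was. In the wrist view it lies flat, lens down, near the middle of the crate at (251,180), with its back 5 mm higher than on the bench. The gripper is clear.

```bash
python3 -c "
from rig import hand_in;print(hand_in())"
```

```text
the job is handed in; nothing more can be done
None
```

I pressed all four tongues with about 5 to 7 N. The near-right lamp, at about (453, -107) mm, had the cracked one: it gave about 5.5 mm against 1.6 to 2 mm for the others and did not spring all the way back. That lamp now lies lens down on the scrap crate floor, released, and the job is handed in at about 24 s.

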